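Seat the keyed cap of a tea caddy

TASK

The cap of the black tea caddy stands proud because its rim sits over the caddy's key pin. With a fingertip, push the fin on the cap round until the notch in the cap's edge meets the pin, then press the cap down until it is fully home, and take the hand away. Do not pinch the fin or lift the cap, and leave the tea glasses and the sugar dish where they stand.

Things in the scene. Friction and masses are not known exactly. Their poses are not given: they have to be found in the camera images.
- caddy: black round tea caddy, 120 mm across, its rim 95 mm above the counter, held fast to the counter by a suction foot (it does not move). Origin: centre of its underside, z up along the cap's axis. Its +x axis points from the cap's axis towards the key pin; the pin stands on a small black ear that juts 12 mm beyond the cap's edge, so the ear shows from above.
- pin (a point): top of the fixed steel key pin: upright, 10 mm across with a domed top, 9.3 mm above the caddy's rim, centred 59 mm from the cap's axis.
- cap_top (a point): centre of the flat top of the grey disc cap, on its axis (115 mm above the counter while the cap stands proud, 105 mm when home). The cap is 124 mm across and 10 mm thick (its outer 10 mm is 1 mm lower than the rest) with one notch, open to the outside, 16 mm wide and 10 mm deep, in its edge. The point turns and sinks with the cap: its +x axis points from the axis to the notch, its -x axis to the fin, z is up. The top is flat within 24 mm of the centre.
- notch (a point): middle of the notch, on the level of the cap's top, 59 mm from the axis; turns with the cap. The pin enters it when it is over the pin within about 3 mm sideways.
- fin (a point): centre of the radial fin on the cap's top, opposite the notch: 26 mm long (25 to 51 mm from the axis), 14 mm thick, its flat sides 15 mm high and its middle ridge 18 mm above the cap's top; this point is 38 mm from the axis and 8 mm above the cap's top.
- fin_side_a: the fin's flat side on the cap's own +y side, part of the cap; origin on the cap's axis at the cap's underside. Loading both sides at once (over 2 N each) counts as pinching.
- fin_side_b: the fin's flat side on the cap's own -y side, part of the cap; origin on the cap's axis at the cap's underside.
- cap_turn (a joint): rotation of the cap about the upright axis, counter-clockwise from above positive; 0 = notch exactly at the pin. Starts between 0.6 and 1.8 rad, so the shorter way is clockwise. It has even friction (about 0.12 N m, some 3 N at the fin) and stays where it is left; free from -1.0 to 2.6 rad.
- cap_press (a joint): how far the cap is pressed down: 0 at the start (standing proud), 0.010 m fully home, negative when lifted. A seal holds it with about 7 N of friction wherever it is left; unless the notch is over the pin, the pin stops it after 1 to 2 mm.
- glass1_mid (a point): tea glass, 66 mm across the mouth, 85 mm high, loose on a glass tray (260 x 170 x 22 mm, heavy); the point is on its axis half-way up.
- glass2_mid (a point): the other tea glass, the same.
- sugar_mid (a point): white sugar dish with a clip-on lid, 101 mm across, 78 mm high with its knob, loose on the counter; the point is on its axis half-way up.
There are look-alikes about, which are no part of the job. There is more than one size of the caddy; the job needs the largest.

How it is judged:
By the outcome, as a careful person would: the job done as asked, in the order asked, and still so for the second after the job is handed in, with the robot touching nothing.
It also fails if it takes over 54 s, if anything falls off the work surface, if the arm or the gripper's body presses on something with over 40 N, if the wrist force passes 120 N, or if a joint passes its speed limit or range.

ROBOT

A 6-joint arm with a two-finger parallel gripper is mounted at the origin on the work surface. World frame = base frame: x ahead of the robot, y to its left, z up, the work surface at z = 0. Lengths are in mm, angles in rad, forces in N, time in s.
With the tool pointing down it reaches from about 350 to 975 mm from the base axis. Payload 7.1 kg.
Tool frame: the origin (TCP) lies at the very end of the fingers, on their centre line; the grasp point (between the pads) lies tcp_to_grasp behind it (tcp_to_grasp is the distance from the TCP to the grasp point, in mm); z points along the fingers, x is the direction in which the jaws open and shut, and the axes are right-handed (so a half turn about z gives the same grasp; the last joint's range is limited). The gripper opens to 88 mm and grips with 3 to 60 N. Pads are 20 mm wide; open, the fingers measure 115 mm over their backs; the gripper's body (75 mm by 178 mm) begins 61 mm behind the grasp point.
Start: joints at [1.132, 0.423, 1.63, -0, 1.089, -0.019], TCP at [254.704, 570.728, 222.675] pointing down, gripper open.
Joint ranges: [-3, 3], [-0.9, 2.11], [0.09, 2.58], [-1.31, 4.45], [0.11, 2.69], [-2.54, 2.54]. Speed limits (rad/s): [2.39, 2.39, 3.01, 3.14, 3.14, 3.14].

INTERFACE

Orientations are given as a rotation vector (axis times angle).
In Python, from workcell import get_obs, get_image, close_job, recognise, mark_of, tcp_to_grasp gives the robot as it stands. The module is installed in compiled form; this text tells all that it offers.
- The arm moves only by the tool move_arm, never from a script. Its argument "motion" is a list of rows, each a list of 7 numbers: the shift along the world's x, y, z in mm, then the turn, a rotation vector about the world's x, y, z in rad, then the finger opening in mm, from 0 to 87.8. A call has 1 to 5 rows; each row is the pose to reach, as a shift and turn from the pose commanded when the call began; what a row does not reach only later rows make up. A row lasts 1/12 s, in which the tool goes at most 41.7 mm and 7.16 degrees, less where a joint would pass 70% of its speed; a pose out of reach is approached as far as the arm can. A call with a gripper value outside its range is refused whole. The fingers move at their own pace and stop on an object; the grip force is fixed at half the most. Time passes only in rows, so rows that repeat a pose let the fingers close. It gives the time, the measured TCP pose, the force and the opening at its end, in the units of the state.
- get_obs(): the state, without advancing time (a new reading comes with each control period).
- get_image(name): name is "side" or "top" or "wrist"; returns a dict with "color" (420x560x3 uint8, red, green, blue), "mtx" (3x3 intrinsics, pixels), "camera_from_world" (4x4, takes a point from world to camera coordinates). Camera axes: x right, y up, looking along -z (the intrinsics and any distortion apply to the point x, -y, -z); pixel columns grow to the right and rows downward; lengths in mm; the calibration is good to about 2 mm. A picture is of the moment at which its call begins. There is no depth.
- close_job(): hands the job in, once; it reports no verdict.
Trained networks look in a picture, given as the dict that the camera call returned (one of the last four; its "shot" number tells which), for a name from the list of things; names that differ only in an ending like _2 or _b are one class to them, and where a whole thing is asked for, a point or a joint stands for the part that bears it (a point fixed in the world has none). Each returns a list of dicts, best first, with "p" (0 to 1); they miss things now and then, are a little off and sometimes report something else, mostly with a low value. They report only what shows in the picture. A call takes as long as a camera call. They do not tell look-alikes from the thing itself.
- recognise(picture, label): "bbox" ([centre column, centre row, width, height] in pixels, round what is visible of it).
- mark_of(picture, label): "location" ([row, column] in pixels: a listed point, or the origin of a listed thing).
The state is a dict: "t": time; "qpos": joint angles; "qvel": joint speeds; "joint_torque": joint torques, N m; "ee_pos": TCP position; "orientation": TCP orientation; "ft_force": force on the tool from outside, world axes, zero at the start; "moment": the same for the moment, N m; "width": finger opening in mm.
Only numpy, scipy, OpenCV 4.12 (cv2) and the standard library are available. Lean on these libraries where they do the work, as an engineer would, in place of code of your own. Each camera call takes 0.05 s, during which the arm holds its last target. There are 200 camera calls.

## Working session

There is one attempt and no reset: what is moved stays moved. The work goes in short steps, Python scripts to look and compute and a tool call to move; the robot and the scene stay as the last step left them, time stands still between calls to the robot, and variables do not carry over. Pictures are saved under pics/ and viewed, about 8 in all and at most 12, crops included, and the job is handed in when it is done.

Besides the shell and the picture viewer there is one more tool, called after ">>>" as a command line: name --pt "numbers of a row" for each row, then --argument value for the rest. move_arm: Moves the arm, as the interface text tells. Its arguments: {"type":"object","properties":{"motion":{"type":"array"}},"required":["motion"]}

```bash
mkdir -p pics; cat > h.py <<'E'
import numpy as np, cv2
from workcell import *
def ray(im,row,col):
    # returns cam centre, direction (world)
    T=im["camera_from_world"];K=im["mtx"];R=T[:3,:3];c=-R.T@T[:3,3]
    v=np.linalg.inv(K)@[col,row,1.]
    return c,R.T@np.array([v[0],-v[1],-v[2]])
def at_z(im,row,col,z):
    c,d=ray(im,row,col);return c+d*(z-c[2])/d[2]
def proj(im,p):
    q=im["camera_from_world"]@np.r_[p,1.];v=im["mtx"]@[q[0],-q[1],-q[2]];return v[:2]/v[2] # col,row
def save(im,n,crop=None,s=1):
    a=im["color"][:,:,::-1]
    if crop: a=a[crop[0]:crop[1],crop[2]:crop[3]]
    cv2.imwrite("pics/"+n,cv2.resize(a,None,fx=s,fy=s,interpolation=cv2.INTER_CUBIC))
E
python3 - <<'E'
from h import *
print(get_obs(),tcp_to_grasp)
ims={n:get_image(n) for n in("top","side")}
for n,im in ims.items():
    print(n,im.keys(),(-im["camera_from_world"][:3,:3].T@im["camera_from_world"][:3,3]).round())
    for l in("caddy","sugar_mid","glass1_mid"): print(l,[(np.round(r["bbox"]),round(r["p"],2)) for r in recognise(im,l)])
    for l in("pin","cap_top","notch","fin"): print(l,[(np.round(r["location"],1),round(r["p"],2)) for r in mark_of(im,l)])
cv2.imwrite("pics/a.png",ims["top"]["color"][:,:,::-1]);cv2.imwrite("pics/b.png",ims["side"]["color"][:,:,::-1])
E
```

```text
{'t': 0.0, 'qpos': array([ 1.13203414e+00,  4.23826231e-01,  1.63070181e+00, -3.57471253e-05,
        1.08858520e+00, -1.89965178e-02]), 'qvel': array([ 2.67193812e-04,  6.52958346e-04, -9.66409761e-05, -8.35417778e-06,
        3.39068099e-04, -3.34429453e-04]), 'joint_torque': array([ 1.57966799e-03, -5.44631016e+01, -2.73668200e+01,  6.44223858e-02,
        2.28519947e-02, -1.24249409e-04]), 'ee_pos': array([254.46165484, 570.23969565, 221.90617586]), 'orientation': array([ 2.63480846e+00,  1.70943550e+00, -2.00130733e-03]), 'ft_force': array([ 0.08818265, -0.4806789 ,  0.66328956]), 'moment': array([ 0.01905751, -0.02918154,  0.02439883]), 'width': 87.78438897029893} 18.700000000000003
top dict_keys(['color', 'mtx', 'camera_from_world', 'shot']) [509.   5. 927.]
caddy [(array([293., 272.,  44.,  40.]), 0.72), (array([306., 193.,  57.,  56.]), 0.64), (array([283., 120.,  41.,  45.]), 0.62)]
sugar_mid [(array([401., 204.,  45.,  42.]), 0.77)]
glass1_mid [(array([122., 286.,  39.,  31.]), 0.62)]
pin [(array([105.6, 266.8]), 0.85), (array([261. , 278.2]), 0.62), (array([174.8, 289.1])
[... 353 characters left out ...]
_world', 'shot']) [ 410. -872.  663.]
caddy [(array([352., 233.,  36.,  39.]), 0.86), (array([225., 254.,  35.,  49.]), 0.71), (array([290., 246.,  52.,  68.]), 0.69)]
sugar_mid [(array([306., 318.,  51.,  48.]), 0.66)]
glass1_mid [(array([205., 184.,  22.,  30.]), 0.77)]
pin [(array([222.5, 304.5]), 0.93), (array([231. , 231.6]), 0.84), (array([214.9, 360.2]), 0.76)]
cap_top [(array([219.1, 352.5]), 0.93), (array([237.9, 221.4]), 0.91), (array([226.4, 294.1]), 0.55), (array([231.3, 290.9]), 0.23)]
notch [(array([212.2, 282.4]), 0.96), (array([214.8, 356.5]), 0.73), (array([231. , 228.9]), 0.59)]
fin [(array([223.6, 348.9]), 0.9), (array([246.8, 216.8]), 0.89), (array([232.4, 296. ]), 0.87)]
```

View pics/a.png

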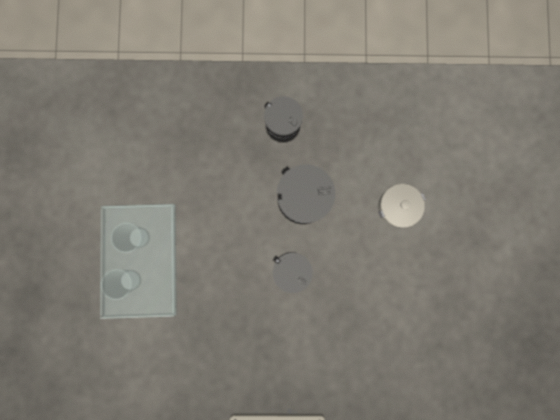

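View pics/b.png

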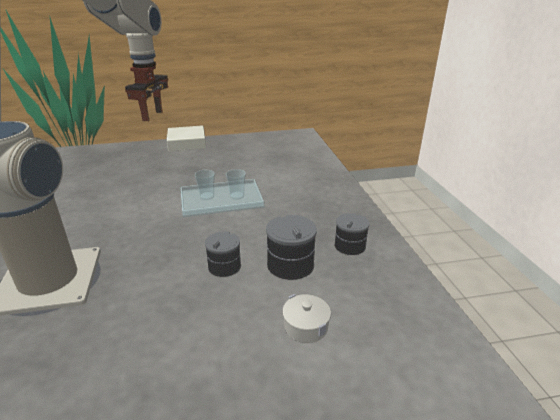

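Three caddies show in the top view: (283,118), (306,193) and (293,272). The middle one is clearly the largest (57 px against about 42). Next I'll confirm it in a crop and locate it.

```bash
python3 - <<'E'
from h import *
im=get_image("top"); s=get_image("side")
save(im,"c.png",(150,235,250,440),4)
C=at_z(im,189.7,308.2,115);P=at_z(im,174.8,289.1,104.3);N=at_z(im,195.8,278.8,115);F=at_z(im,188.4,324.2,123)
for n,p in(("cap",C),("pin",P),("notch",N),("fin",F)): print(n,p.round(1),"r",np.hypot(*(p-C)[:2]).round(1),"ang",np.arctan2(p[1]-C[1],p[0]-C[0]).round(3))
print("side cap",at_z(s,226.4,294.1,115).round(1),at_z(s,231.3,290.9,115).round(1),"fin",at_z(s,232.4,296,123).round(1),"notch",at_z(s,212.2,282.4,115).round(1),"pin",at_z(s,222.5,304.5,104).round(1))
print("sugar",at_z(im,204,403,70).round(), "proj cap", proj(s,C),proj(s,P))
E
```

```text
cap [613.6 -59.8 115. ] r 0.0 ang 0.0
pin [646.8 -19.5 104.3] r 52.2 ang 0.882
notch [600.    2.2 115. ] r 63.5 ang 1.786
fin [615.6 -92.7 123. ] r 32.9 ang -1.509
side cap [614.6 -52.3 115. ] [602.  -71.9 115. ] fin [610.  -90.6 123. ] notch [600.4  20.  115. ] pin [648.9 -23.3 104. ]
sugar [ 589. -275.   70.] proj cap [294.42276893 228.08897297] [303.34130797 221.71870488]
```

View pics/c.png

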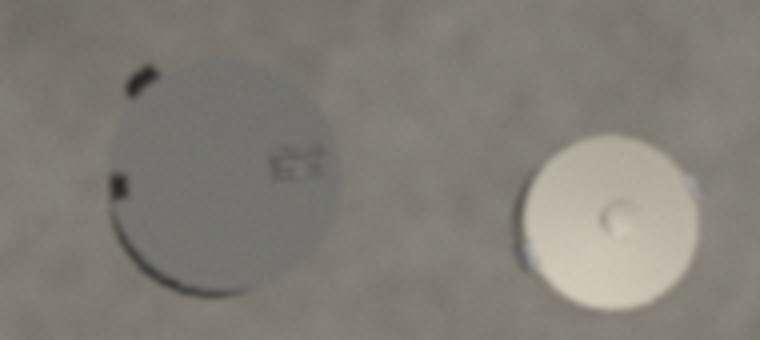

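The crop confirms the middle caddy. Its ear is at about (285,170), the notch at (280,197) and the fin at (324,191). I'll close the fingers and carry them over it, turning the yaw about 0.54 rad so that the tool's x axis lies along the fin's radius.

>>> move_arm --pt "17.5 -31.5 0 0 0 0.027 0" --pt "35 -63 0 0 0 0.054 0" --pt "52.5 -94.5 0 0 0 0.081 0" --pt "70 -126 0 0 0 0.108 0" --pt "87.5 -157.5 0 0 0 0.135 0"

```text
t: 1.32
ee_pos: [342.6, 411.8, 222.8]
orientation: [-2.512, -1.886, -0.0]
ft_force: [0.8, 0.5, 0.3]
width: 57.9
```

>>> move_arm --pt "17.5 -31.5 0 0 0 0.027 0" --pt "35 -63 0 0 0 0.054 0" --pt "52.5 -94.5 0 0 0 0.081 0" --pt "70 -126 0 0 0 0.108 0" --pt "87.5 -157.5 0 0 0 0.135 0"

```text
t: 1.73
ee_pos: [430.3, 254.2, 223.0]
orientation: [2.38, 2.051, 0.001]
ft_force: [0.3, -0.0, 0.5]
width: 24.6
```

>>> move_arm --pt "17.5 -31.5 0 0 0 0.027 0" --pt "35 -63 0 0 0 0.054 0" --pt "52.5 -94.5 0 0 0 0.081 0" --pt "70 -126 0 0 0 0.108 0" --pt "87.5 -157.5 0 0 0 0.135 0"

```text
t: 2.15
ee_pos: [517.9, 96.5, 222.9]
orientation: [2.236, 2.206, 0.001]
ft_force: [0.6, 0.3, -0.3]
width: 0.7
```

>>> move_arm --pt "17.5 -31.5 0 0 0 0.027 0" --pt "35 -63 0 0 0 0.054 0" --pt "52.5 -94.5 0 0 0 0.081 0" --pt "70 -126 0 0 0 0.108 0" --pt "87.5 -157.5 0 0 0 0.135 0"

```text
t: 2.57
ee_pos: [605.3, -61.1, 222.8]
orientation: [2.083, 2.352, 0.0]
ft_force: [0.9, 1.1, -0.3]
width: 0.4
```

>>> move_arm --pt "0 0 0 0 0 0 0" --pt "0 0 0 0 0 0 0"

```text
t: 2.73
ee_pos: [605.1, -60.8, 222.4]
orientation: [-2.088, -2.347, -0.0]
ft_force: [-0.3, 0.3, -0.2]
width: 0.2
```

```bash
cat > look.py <<'E'
from h import *
import sys
o=get_obs();w=get_image("wrist");save(w,sys.argv[1])
a=o["orientation"];print(o["t"],o["ee_pos"].round(1),"yaw",round(2*np.arctan2(a[1],a[0]),3),o["ft_force"].round(1),o["width"].round(1))
print("cam",(-w["camera_from_world"][:3,:3].T@w["camera_from_world"][:3,3]).round())
for l,z in(("pin",104.3),("cap_top",115),("notch",115),("fin",123)):
    for r in mark_of(w,l): print(l,np.round(r["location"],1),round(r["p"],2),at_z(w,*r["location"],z).round(1))
E
python3 look.py d.png
```

```text
Traceback (most recent call last):
  File "look.py", line 4, in <module>
    a=o["orientation"];print(o["t"],o["ee_pos"].round(1),"yaw",round(2*np.arctan2(a[1],a[0]),3),o["ft_force"].round(1),o["width"].round(1))
                                                                                                                       ^^^^^^^^^^^^^^^^
AttributeError: 'float' object has no attribute 'round'
```

View pics/d.png

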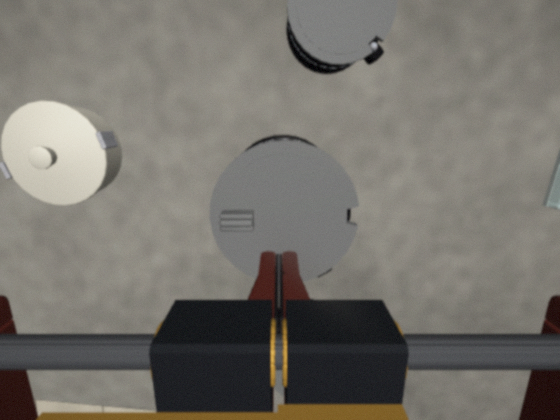

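The wrist view shows the large cap centred at about (284,213). The fin is at (237,221), the notch at (353,214), and a bit of the ear at about (325,272). Next I'll turn these into positions.

```bash
sed -i 's/o\["width"\].round(1)/round(o["width"],1)/' look.py; python3 look.py d2.png; python3 - <<'E'
from h import *
w=get_image("wrist")
C=at_z(w,213.5,284,114);print("C",C)
for n,r,c,z in(("notch",214,352,114),("fin",221,237,132),("ear",272,325,97),("left",213,210,114),("right",213,358,114),("top",140,284,114)):
    p=at_z(w,r,c,z);d=p-C;print(n,p.round(1),np.hypot(d[0],d[1]).round(1),np.arctan2(d[1],d[0]).round(3))
save(w,"e.png",(130,290,200,370),4)
E
```

```text
2.7833 [604.4 -59.5 222.3] yaw -4.594 [-0.9  0.6  0.2] 0.3
cam [526. -70. 384.]
pin [ 51.9 373.2] 0.94 [472.1  -4.8 104.3]
pin [265.9 318.9] 0.87 [650.7 -18.9 104.3]
cap_top [220.4 281.6] 0.79 [608.8 -57.9 115. ]
cap_top [  4.5 340.7] 0.69 [447.1 -35.9 115. ]
notch [215.8 351.3] 0.75 [598.1  -1.  115. ]
notch [266.1 321.5] 0.71 [645.8 -18.6 115. ]
notch [ 46.1 374.3] 0.7 [470.3  -7.3 115. ]
fin [222.9 236.1] 0.57 [612.8 -94.5 123. ]
fin [361.4 287. ] 0.45 [740.5 -36.9 123. ]
C [603.05087495 -55.06898836 114.        ]
notch [596.6   1.1 114. ] 56.5 1.685
fin [608.4 -91.7 132. ] 37.0 -1.425
ear [659.4  -9.2  97. ] 72.7 0.683
left [ 610.1 -116.1  114. ] 61.5 -1.456
right [595.2   5.9 114. ] 61.4 1.699
top [543.8 -62.6 114. ] 59.7 -3.015
```

View pics/e.png

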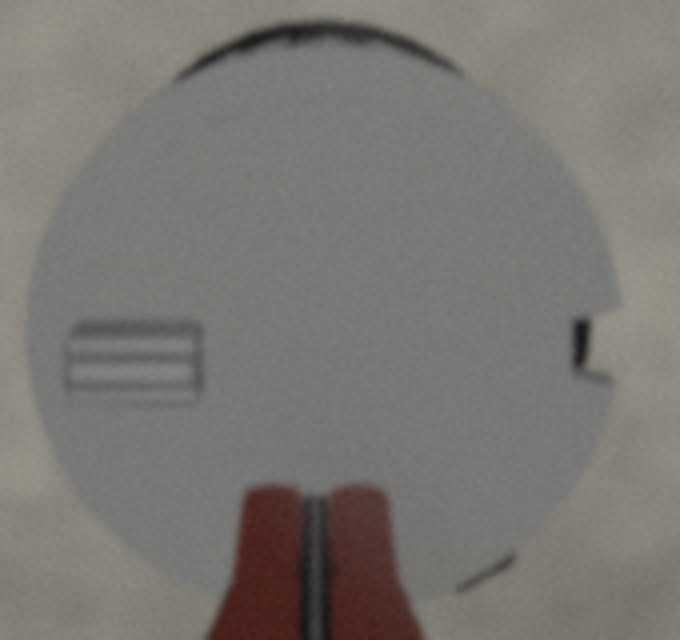

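```bash
python3 - <<'E'
from h import *
from scipy.optimize import least_squares as ls
w=get_image("wrist")
P=np.array([at_z(w,130+y/4,200+x/4,114)[:2] for x,y in((27,335),(618,280),(180,77),(460,75),(320,40),(70,190),(575,190),(60,450),(120,540),(200,592),(590,460),(540,540))])
f=ls(lambda c:np.hypot(*(P-c[:2]).T)-c[2],[608,-57,62],loss="soft_l1");print(f.x,f.fun.round(1))
C=f.x[:2]
ang=lambda p:(np.hypot(*(p[:2]-C)).round(1),np.arctan2(p[1]-C[1],p[0]-C[0]).round(3))
# notch: inner edge corners at top level; fin ends; ear bar
for n,x,y,z in(("notch inner top corner",575,318,114),("n in low",578,370,114),("n out up",622,308,114),("n out low",614,380,114),("fin l ridge",67,357,133),("fin r ridge",200,355,133),("ear a",458,590,95),("ear b",514,556,95)):
    p=at_z(w,130+y/4,200+x/4,z);print(n,p.round(1),*ang(p))
for p in((650.7,-18.9),(646.8,-19.5),(648.9,-23.3)):print("pin",*ang(np.array(p)))
t=get_image("top")
print([proj(t,[*C,115]),proj(t,[C[0]-62,C[1],114]),proj(t,[C[0]+62,C[1],114]),proj(t,[C[0],C[1]+62,114]),proj(t,[C[0],C[1]-62,114])])
E
```

```text
[606.68753936 -56.94617252  62.03559597] [ 0.1 -0.2  0.8  0.1  1.  -0.6 -1.8 -1.2  0.2  0.2 -0.3  1.7]
notch inner top corner [593.8  -6.5 114. ] 52.1 1.821
n in low [604.8  -3.9 114. ] 53.1 1.606
n out up [590.5   2.7 114. ] 61.8 1.836
n out low [606.1   4.  114. ] 60.9 1.581
fin l ridge [ 608.7 -107.4  133. ] 50.5 -1.53
fin r ridge [605.2 -81.8 133. ] 24.9 -1.63
ear a [667.3 -17.8  95. ] 72.2 0.573
ear b [657.1  -6.1  95. ] 71.6 0.789
pin 58.2 0.713
pin 54.9 0.751
pin 54.0 0.673
[array([306.83465404, 192.94102087]), array([306.69234562, 222.31211805]), array([306.90381596, 164.01232159]), array([277.46901258, 192.71473884]), array([336.09160425, 193.27986498])]
```

The rim fit gives an axis of about (606.5,-57) with radius 62. The notch is at about 1.69 rad and the pin at about 0.71, so the cap needs about 0.98 rad clockwise. I'll lower the closed fingertips beside the fin on its +x side, keeping about 13 mm clear.

>>> move_arm --pt "18 -16 -5 0 0 0 0" --pt "35 -32 -15 0 0 0 0" --pt "35 -32 -40 0 0 0 0" --pt "35 -32 -62 0 0 0 0" --pt "35 -32 -80 0 0 0 0"

```text
t: 3.6
ee_pos: [639.4, -91.2, 141.2]
orientation: [-2.084, -2.35, 0.001]
ft_force: [0.4, 0.3, -0.2]
width: 0.6
```

>>> move_arm --pt "0 0 -9 0 0 0 0" --pt "0 0 -16 0 0 0 0" --pt "0 0 -22 0 0 0 0" --pt "0 0 -22 0 0 0 0"

```text
t: 3.93
ee_pos: [639.5, -91.1, 120.2]
orientation: [-2.083, -2.351, 0.0]
ft_force: [-0.4, -0.5, -0.3]
width: 0.4
```

>>> move_arm --pt "-3 0 0 0 0 0 0" --pt "-6 0 0 0 0 0 0" --pt "-9 0 0 0 0 0 0"

```text
t: 4.18
ee_pos: [630.9, -91.3, 121.6]
orientation: [2.083, 2.35, 0.001]
ft_force: [0.0, -0.9, -0.8]
width: 0.2
```

```bash
python3 look.py f.png
```

```text
4.1833 [630.9 -91.3 121.6] yaw 1.691 [ 0.  -0.9 -0.8] 0.2
cam [ 553. -102.  284.]
pin [304.8 399. ] 0.68 [651.9 -17.8 104.3]
cap_top [229.  348.5] 0.79 [605. -59. 115.]
notch [227. 464.] 0.55 [596.7   0.8 115. ]
fin [236.1 277.5] 0.55 [610.6 -95.8 123. ]
```

View pics/f.png

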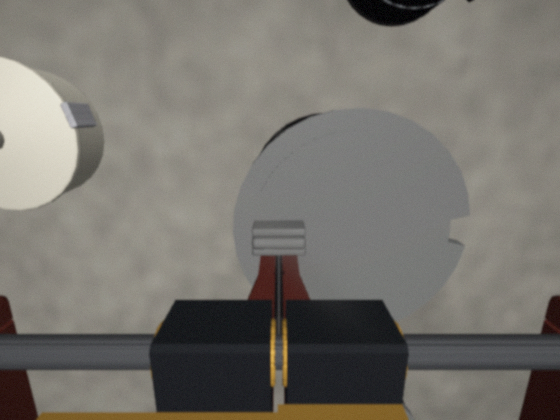

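The fingertips stand just +x of the fin (fin at pixel (279,238)), with about 3 mm to go. I'll work out the arc waypoints.

```bash
python3 - <<'E'
import numpy as np
C=np.array([606,-57.5])
f=lambda p:C+38*np.array([np.cos(p),np.sin(p)])+17*np.array([-np.sin(p),np.cos(p)])
c=np.array([630.7,-91.3]);y0=-1.45  # commanded
for p in np.arange(-1.45,-2.48,-0.07): print(round(p,2),(f(p)-c).round(1),round(p-y0,2))
E
```

```text
-1.45 [-3.2 -1.9] 0.0
-1.52 [-5.8 -3.3] -0.07
-1.59 [-8.4 -4.5] -0.14
-1.66 [-11.2  -5.6] -0.21
-1.73 [-13.9  -6.4] -0.28
-1.8 [-16.8  -7.1] -0.35
-1.87 [-19.7  -7.5] -0.42
-1.94 [-22.6  -7.8] -0.49
-2.01 [-25.5  -7.8] -0.56
-2.08 [-28.4  -7.7] -0.63
-2.15 [-31.3  -7.3] -0.7
-2.22 [-34.1  -6.7] -0.77
-2.29 [-36.9  -6. ] -0.84
-2.36 [-39.7  -5. ] -0.91
-2.43 [-42.4  -3.9] -0.98
```

>>> move_arm --pt "-3.2 -1.9 0 0 0 0 0" --pt "-5.8 -3.3 0 0 0 -0.07 0" --pt "-8.4 -4.5 0 0 0 -0.14 0" --pt "-11.2 -5.6 0 0 0 -0.21 0" --pt "-13.9 -6.4 0 0 0 -0.28 0"

```text
t: 4.85
ee_pos: [618.3, -97.5, 121.2]
orientation: [2.394, 2.031, 0.005]
ft_force: [4.9, 1.3, -1.7]
width: 0.5
```

>>> move_arm --pt "-2.9 -0.7 0 0 0 -0.07 0" --pt "-5.8 -1.1 0 0 0 -0.14 0" --pt "-8.7 -1.4 0 0 0 -0.21 0" --pt "-11.6 -1.4 0 0 0 -0.28 0" --pt "-14.5 -1.3 0 0 0 -0.35 0"

```text
t: 5.27
ee_pos: [603.7, -99.2, 121.2]
orientation: [2.711, 1.584, 0.004]
ft_force: [3.1, 0.5, -1.4]
width: 0.4
```

```bash
python3 look.py g.png
```

```text
5.2667 [603.7 -99.2 121.2] yaw 1.057 [ 3.1  0.5 -1.4] 0.4
cam [535. -62. 283.]
pin [264.4 445.2] 0.74 [653.8 -19.3 104.3]
cap_top [387.1 510.7] 0.89 [743.  -17.1 115. ]
cap_top [231.2 352.6] 0.76 [604.9 -57.1 115. ]
notch [229.4 465.3] 0.6 [633.   -5.3 115. ]
notch [231.3 352.8] 0.37 [605.  -57.1 115. ]
fin [241.1 280.3] 0.73 [588.4 -91.4 123. ]
fin [391.2 479.5] 0.58 [727. -36. 123.]
```

The push is working at 3–5 N. The notch is now at about 1.08 rad and the pin at about 0.69. I'll continue to about 0.78.

>>> move_arm --pt "-2.9 0.4 0 0 0 -0.07 0" --pt "-5.7 1.0 0 0 0 -0.14 0" --pt "-8.5 1.7 0 0 0 -0.21 0" --pt "-11.3 2.7 0 0 0 -0.28 0" --pt "-11.3 2.7 0 0 0 -0.28 0"

```text
t: 5.93
ee_pos: [591.3, -96.5, 121.0]
orientation: [2.905, 1.194, 0.001]
ft_force: [2.9, -1.8, 1.1]
width: 0.4
```

```bash
python3 look.py g2.png; python3 -c "
import cv2
a=cv2.imread('pics/g2.png')[150:350,220:500];cv2.imwrite('pics/g2c.png',cv2.resize(a,None,fx=2.8,fy=2.8,interpolation=cv2.INTER_CUBIC))"
```

```text
5.9333 [591.3 -96.5 121. ] yaw 0.78 [ 2.9 -1.8  1.1] 0.4
cam [536. -43. 283.]
pin [239.  456.4] 0.65 [653.5 -19.7 104.3]
pin [235.6 469.5] 0.26 [657.  -13.3 104.3]
cap_top [234.6 352.2] 0.61 [605.5 -58.  115. ]
notch [232.3 463.6] 0.59 [646.1 -16.1 115. ]
fin [241.5 282.3] 0.59 [579.9 -84.5 123. ]
```

View pics/g2c.png

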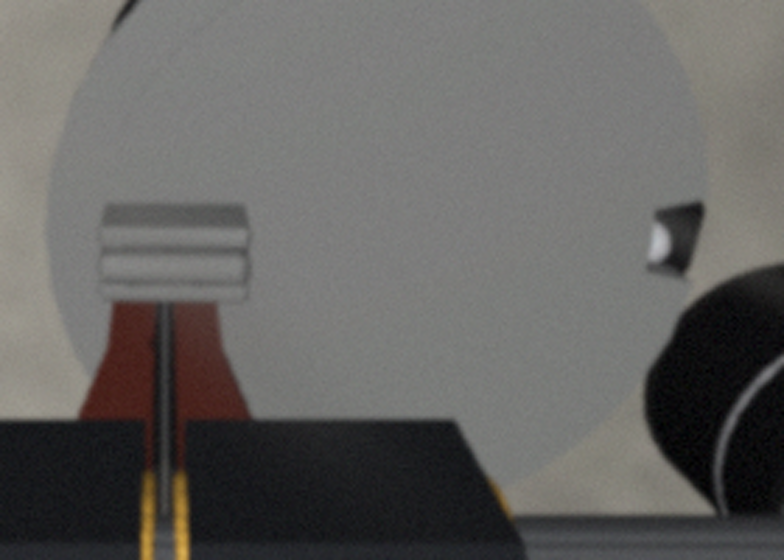

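The pin's bright dome shows in the notch at crop (658,243), and the notch's mid-row is about 238. I'll compute the sideways offset allowing for parallax.

```bash
python3 - <<'E'
from h import *
w=get_image("wrist");W=lambda x,y,z:at_z(w,150+y/2.8,220+x/2.8,z)
C=np.array([605.7,-57.5])
A=lambda p:(p[:2].round(1),np.hypot(*(p[:2]-C)).round(1),np.arctan2(p[1]-C[1],p[0]-C[0]).round(3))
for n,a in(("in up",(655,208,114)),("in lo",(648,270,114)),("out up",(704,203,114)),("out lo",(688,283,114)),("pin",(650,243,103)),("pin r",(656,243,103))):print(n,*A(W(*a)))
a,b=W(105,252,133),W(245,252,133);d=a-b;print("fin ridge dir",np.arctan2(-d[1],-d[0]))
E
```

```text
in up [639.1 -16.8] 52.7 0.884
in lo [648.2 -25.2] 53.4 0.649
out up [644.8  -9.8] 61.7 0.885
out lo [655.8 -21.5] 61.7 0.624
pin [651.1 -20.3] 58.7 0.687
pin r [652.  -19.4] 59.9 0.689
fin ridge dir 0.7828295689060943
```

The notch is at about 0.765 rad and the pin at 0.687, so I'll push another 0.08 rad.

>>> move_arm --pt "-1.5 0.6 0 0 0 -0.04 0" --pt "-3.0 1.3 0 0 0 -0.08 0" --pt "-3.0 1.3 0 0 0 -0.08 0" --pt "-3.0 1.3 0 0 0 -0.08 0"

```text
t: 6.57
ee_pos: [588.1, -95.1, 120.8]
orientation: [2.949, 1.081, -0.0]
ft_force: [2.0, -3.2, 2.2]
width: 0.9
```

```bash
python3 look.py i.png; python3 -c "
import cv2
a=cv2.imread('pics/i.png')[150:350,220:500];cv2.imwrite('pics/ic.png',cv2.resize(a,None,fx=2.8,fy=2.8,interpolation=cv2.INTER_CUBIC))"
```

```text
6.5667 [588.1 -95.1 120.8] yaw 0.703 [ 2.  -3.2  2.2] 0.9
cam [537. -37. 283.]
pin [233.1 457. ] 0.86 [653.5 -20.9 104.3]
cap_top [236.8 355.4] 0.58 [607.4 -57.7 115. ]
notch [235.6 465.5] 0.6 [651.  -19.9 115. ]
fin [240.1 280.2] 0.94 [576.5 -82.4 123. ]
fin [337.5 546.8] 0.85 [725.1 -31.2 123. ]
fin [232.8 459.7] 0.28 [642.2 -21.6 123. ]
```

View pics/ic.png

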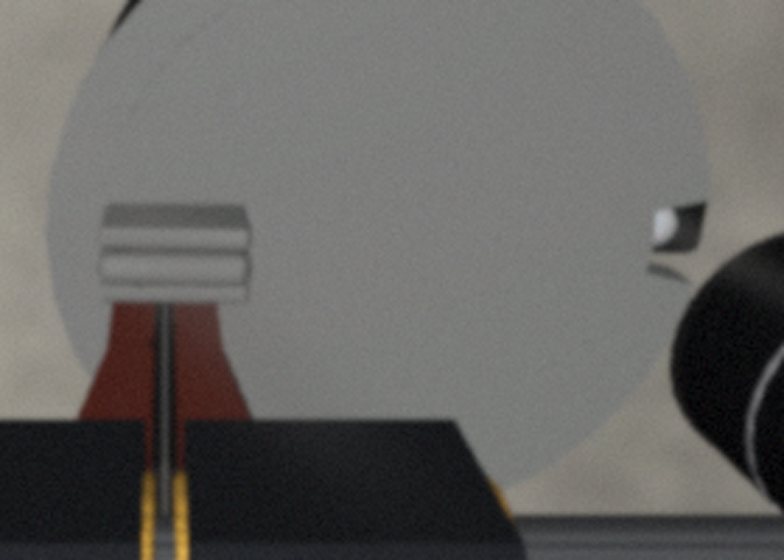

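```bash
python3 - <<'E'
from h import *
w=get_image("wrist");W=lambda x,y,z:at_z(w,150+y/2.8,220+x/2.8,z)
C=np.array([605.7,-57.5])
A=lambda p:(p[:2].round(1),np.hypot(*(p[:2]-C)).round(1),np.arctan2(p[1]-C[1],p[0]-C[0]).round(3))
for n,a in(("in up",(655,207,114)),("in lo",(648,267,114)),("out up",(706,202,114)),("out lo",(690,283,114)),("pin",(653,229,103)),("pin",(653,233,103)),("pin",(653,225,103))):print(n,*A(W(*a)))
E
```

```text
in up [642.1 -19.5] 52.7 0.807
in lo [650.2 -28.3] 53.2 0.58
out up [648.6 -12.7] 62.1 0.807
out lo [658.8 -25.3] 62.1 0.545
pin [652.2 -21.7] 58.7 0.657
pin [652.8 -22.2] 58.9 0.643
pin [651.5 -21.1] 58.5 0.671
```

The offset is now about 0.01–0.02 rad (about 1 mm), which is within tolerance. I'll nudge it slightly, back away from the fin, rise and move over the cap's centre.

>>> move_arm --pt "-0.5 0.4 0 0 0 -0.015 0" --pt "-0.5 0.4 0 0 0 -0.015 0" --pt "3 -4 0 0 0 -0.015 0" --pt "8 -10 0 0 0 -0.015 0" --pt "8 -10 6 0 0 -0.015 0"

```text
t: 7.28
ee_pos: [595.6, -105.4, 125.5]
orientation: [-2.957, -1.056, 0.003]
ft_force: [0.5, -0.1, -0.3]
width: 0.5
```

>>> move_arm --pt "0 0 15 0 0 0 0" --pt "0 0 32 0 0 0 0" --pt "5 20 32 0 0 0 0" --pt "10 46 32 0 0 0 0" --pt "10 46 32 0 0 0 0"

```text
t: 7.7
ee_pos: [606.5, -56.0, 159.2]
orientation: [-2.957, -1.058, -0.001]
ft_force: [-0.2, 0.8, 0.7]
width: 0.5
```

```bash
python3 look.py j.png
```

```text
7.7 [606.5 -56.  159.2] yaw -5.596 [-0.2  0.8  0.7] 0.5
cam [556.   2. 321.]
pin [237.3 370. ] 0.83 [654.9 -19.1 104.3]
pin [ 24.3 166.2] 0.69 [475.2   0.7 104.3]
pin [301.9 533. ] 0.66 [780.1  19.6 104.3]
cap_top [ 37.4 101.7] 0.93 [455.4 -27.  115. ]
cap_top [315.9 488.5] 0.89 [753.9  -7.8 115. ]
cap_top [242.5 277.2] 0.78 [605.9 -58.8 115. ]
notch [303.9 539.6] 0.75 [773.8  20.7 115. ]
notch [240.7 368.5] 0.62 [650.9 -20.3 115. ]
notch [ 19.4 164. ] 0.58 [476.9   2.  115. ]
fin [325.4 458.2] 0.91 [736.1 -25.2 123. ]
fin [245.1 217.7] 0.74 [576.4 -81.4 123. ]
fin [45.1 55.2] 0.62 [442.2 -44.7 123. ]
```

The fin-to-notch direction is 0.687 and the pin is at about 0.67–0.69, so they are aligned. Now I'll press.

>>> move_arm --pt "0 0 -12 0 0 0 0" --pt "0 0 -26 0 0 0 0" --pt "0 0 -36 0 0 0 0" --pt "0 0 -40 0 0 0 0" --pt "0 0 -42 0 0 0 0"

```text
t: 8.37
ee_pos: [604.9, -59.3, 115.2]
orientation: [-2.958, -1.055, 0.004]
ft_force: [-4.8, -0.1, 6.5]
width: 0.3
```

>>> move_arm --pt "0 0 -1.5 0 0 0 0" --pt "0 0 -3 0 0 0 0" --pt "0 0 -4.5 0 0 0 0" --pt "0 0 -5 0 0 0 0"

```text
t: 8.7
ee_pos: [605.4, -59.2, 112.2]
orientation: [-2.958, -1.056, 0.002]
ft_force: [-4.9, 0.1, 6.1]
width: 0.6
```

The cap has sunk about 3 mm at only about 6 N, so the pin has entered the notch. I'll go on down.

>>> move_arm --pt "0 0 -1.5 0 0 0 0" --pt "0 0 -3 0 0 0 0" --pt "0 0 -4.5 0 0 0 0" --pt "0 0 -5.5 0 0 0 0" --pt "0 0 -5.5 0 0 0 0"

```text
t: 9.12
ee_pos: [605.7, -59.2, 106.7]
orientation: [-2.959, -1.057, 0.001]
ft_force: [-1.3, -0.5, 2.6]
width: 0.4
```

>>> move_arm --pt "0 0 -1 0 0 0 0" --pt "0 0 -2 0 0 0 0" --pt "0 0 -2.5 0 0 0 0" --pt "0 0 -2.5 0 0 0 0"

```text
t: 9.45
ee_pos: [605.9, -59.2, 105.2]
orientation: [2.958, 1.056, -0.0]
ft_force: [-6.8, 0.3, 12.1]
width: 0.5
```

Force is rising at 105.2 mm, the home height. I'll press firmly to make sure.

>>> move_arm --pt "0 0 -1 0 0 0 0" --pt "0 0 -2 0 0 0 0" --pt "0 0 -2 0 0 0 0"

```text
t: 9.7
ee_pos: [606.0, -59.2, 104.9]
orientation: [2.958, 1.057, 0.0]
ft_force: [-12.5, 0.2, 27.0]
width: 0.4
```

The cap is bottomed at 104.9 mm with 27 N. I'll take the hand away straight up and then check.

>>> move_arm --pt "0 0 2 0 0 0 0" --pt "0 0 6 0 0 0 0" --pt "0 0 25 0 0 0 0" --pt "0 0 55 0 0 0 0" --pt "0 0 90 0 0 0 0"

```text
t: 10.12
ee_pos: [605.0, -58.9, 191.1]
orientation: [-2.957, -1.056, 0.004]
ft_force: [0.0, -0.5, -0.2]
width: 0.5
```

>>> move_arm --pt "-20 0 30 0 0 0 0" --pt "-40 0 50 0 0 0 0" --pt "-60 0 50 0 0 0 0" --pt "-60 0 50 0 0 0 0"

```text
t: 10.45
ee_pos: [544.1, -58.9, 243.2]
orientation: [2.958, 1.056, 0.002]
ft_force: [0.8, -0.5, -0.1]
width: 0.3
```

```bash
python3 look.py k.png; python3 - <<'E'
from h import *
s=get_image("side");t=get_image("top")
for im in(s,t):
    for l in("sugar_mid","glass1_mid","caddy"):print(l,[np.round(r["bbox"]) for r in recognise(im,l)])
a=cv2.imread("pics/k.png");b=s["color"][170:380,170:420,::-1]
cv2.imwrite("pics/k2.png",np.hstack([cv2.resize(a,(480,420)),cv2.resize(np.ascontiguousarray(b),(320,420))]))
E
```

```text
10.45 [544.1 -58.9 243.2] yaw 0.686 [ 0.8 -0.5 -0.1] 0.3
cam [494.  -0. 405.]
pin [243.  396.8] 0.81 [654.5 -18.8 104.3]
pin [289.5 516. ] 0.81 [780.7  20.9 104.3]
pin [ 95.3 251.9] 0.56 [466.8  -1.7 104.3]
cap_top [100.2 211.7] 0.91 [444.9 -25.2 115. ]
cap_top [244.3 332.9] 0.79 [604.4 -56.1 115. ]
cap_top [300.6 483.5] 0.6 [755.7  -7.4 115. ]
notch [242.2 390.9] 0.6 [644. -21. 115.]
notch [ 89.9 257.1] 0.58 [468.5   4.2 115. ]
fin [246.  290.8] 0.92 [573.4 -79.5 123. ]
fin [308.8 460.6] 0.74 [738.4 -26.7 123. ]
fin [109.8 176.6] 0.56 [428.9 -48.  123. ]
sugar_mid [array([309., 319.,  50.,  46.])]
glass1_mid [array([204., 184.,  24.,  29.]), array([293., 235.,  50.,  31.])]
caddy [array([290., 249.,  52.,  62.]), array([224., 256.,  35.,  48.]), array([352., 233.,  34.,  40.])]
sugar_mid [array([422., 202.,   4.,  17.])]
glass1_mid [array([122., 285.,  39.,  31.])]
caddy [array([301., 274.,  22.,  35.]), array([284., 118.,  38.,  41.])]
```

View pics/k2.png

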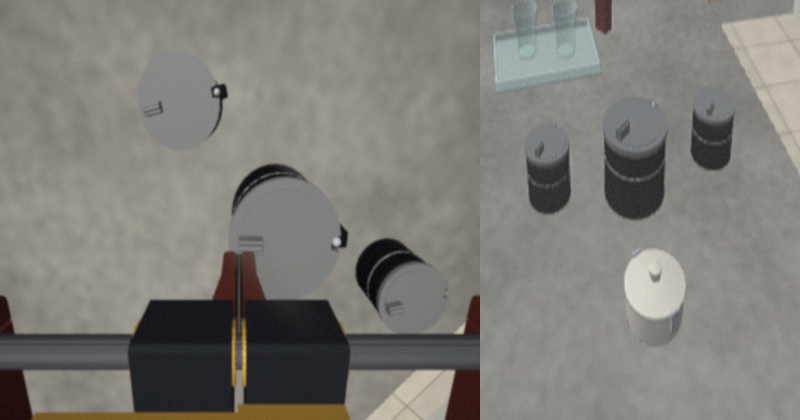

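The pin's bright top now sits in the notch at (337,241), with the notch opposite the fin. The hand is clear, and the glasses and dish stand where they did, so I'll hand in.

```bash
python3 -c "
from workcell import close_job; print(close_job())"
```

```text
the job is handed in; nothing more can be done
None
```

The cap on the largest caddy (the middle one) is turned to its notch and pressed fully home, and the job is handed in. With the closed fingertips I pushed one side of the fin about 1 rad clockwise until the notch was over the pin. Then I backed off, pressed the cap down at its centre and lifted the hand clear.

**Last checks:**
- **Cap home:** the fingertip stopped at 104.9 mm, where home is 105 mm, with 27 N on it. The last wrist picture shows the pin standing in the notch.
- **Hand clear:** the force read about 0 N, and it finished at about 10.5 s.
- **Glasses and sugar dish:** in the side view both were found within about 3 px of where they started.
- **Disagreements:**
  - Estimates of the pin and notch angles differed by up to about 0.03 rad before pressing, but the pin went in at about 6 N.
  - While pressing there was a sideways force of up to 12 N on the hand.
  - In the last top view the dish was found only as a sliver and the large caddy not at all, probably because the arm hid them. I did not look at that picture to confirm.

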